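# Hold the guard gate ajar on its sagging bolt

## Robot

A 7-joint arm with a two-finger parallel gripper is mounted at the origin on the work surface. World frame = base frame: x ahead of the robot, y to its left, z up, the work surface at z = 0. Lengths are in m, angles in rad, forces in N, time in s.
With the tool pointing down it reaches from about 0.375 to 0.925 m from the base axis. Payload 3.1 kg.
Tool frame: the origin (TCP) lies at the very end of the fingers, on their centre line; the grasp point (between the pads) lies 19 mm behind it; z points along the fingers, y is the line along which they close (so a half turn about z gives the same grasp; the last joint's range is limited). The gripper opens to 85 mm and grips with 20 to 120 N. Pads are 22 mm wide; open, the fingers measure 114 mm over their backs; the gripper's body (76 mm by 85 mm) begins 54 mm behind the grasp point. The pads swing forward as they close: fully open they stand 13 mm farther back than shut.
Start: joints at [-1.399, 0.383, 0.044, 1.598, -0.018, 1.161, -0.05], TCP at [0.173, 0.626, 0.231] pointing down, gripper open.
Joint ranges: [-2.61, 2.61], [-0.41, 2.15], [-1.48, 1.57], [0, 2.5], [-1.57, 4.71], [0.05, 1.97], [-2.85, 2.85]. Speed limits (rad/s): [2.79, 2.79, 3.14, 3.14, 3.14, 3.14, 3.14].

## Interface

Orientations are given as a unit quaternion [x, y, z, w].
In Python, from cell import bot, viewer, silhouettes, pinpoint gives the robot as it stands.
- The arm moves only by the tool jog_arm, never from a script. Its arguments are lists of equal length, an entry for each row: "grip": the opening, from 0 (shut) to 1 (fully open); "linear": the shift along the tool's x, y, z in m, a list of three; "twist": the turn about the tool's z in rad. In form: {"grip": [grip, ...], "linear": [[dx, dy, dz], ...], "twist": [twist, ...]}. A call has 1 to 5 rows; each row is the pose to reach, as a shift and turn from the pose commanded when the call began, along the tool's axes at that moment; what a row does not reach only later rows make up. A row lasts 1/10 s, in which the tool goes at most 50 mm and 8.59 degrees, less where a joint would pass 70% of its speed; a pose out of reach is approached as far as the arm can. A call with a gripper value outside its range is refused whole. The fingers move at their own pace and stop on an object; "grip_force" is the grip in N (left out, the last holds). Time passes only in rows, so rows that repeat a pose let the fingers close. It gives the time, the measured TCP pose, the force, the opening and the grip force at its end, in the units of the state.
- bot.get_state(): the state, without advancing time (a new reading comes with each control period).
- viewer.get_image(name): name is "scene" or "top" or "wrist"; returns (picture, depth): 400x640x3 uint8, red, green, blue; 400x640 float32, m along the optical axis (not along the pixel's ray), 0 where there is no reading.
- viewer.get_calibration(name): a dict with "vfov" (degrees; the focal length in pixels is half the picture's height over the tangent of half this angle, whatever the lens; pixels are square), "cx", "cy" (the principal point, pixels), "k1" (the pictures are not rectified: a ray, as slopes to the right and down, at radius r is drawn at 1 + k1 r^2 times it, then the intrinsics apply), "rvec" (rotation vector, rad) and "tvec" (3), from world to camera coordinates, as OpenCV has them. Camera axes: x right, y down, z forward; pixel columns grow to the right and rows downward; lengths in m; the calibration is good to about 2 mm. A picture is of the moment at which its call begins: read the wrist's pose just before it. get_calibration takes no time and is no camera call; for the wrist camera it gives the pose at the moment of the call.
- bot.sign_off(): hands the job in; it is judged then, once.
Trained networks look in the newest picture that a camera, given by its name, has taken for a name from the list of things; names that differ only in an ending like _2 or _b are one class to them, and where a whole thing is asked for, a point or a joint stands for the part that bears it (a point fixed in the world has none). Each returns a list of dicts, best first, with "confidence" (0 to 1); they miss things now and then, are a little off and sometimes report something else, mostly with a low value. They report only what shows in the picture. A call takes as long as a camera call.
- silhouettes(camera, name): "mask" (400x640 bool, what is visible of it).
- pinpoint(camera, name): "location" ([x, y, z] in m, in world coordinates, good to about 4 mm: a listed point, or the origin of a listed thing).
The state is a dict: "clock": time; "joint_positions": joint angles; "joint_vel": joint speeds; "effort": joint torques, N m; "position": TCP position; "ee_rot": TCP orientation; "force": force on the tool from outside, world axes, zero at the start; "ft_torque": the same for the moment, N m; "grip_width": opening from 0.0 (shut) to 1.0 (fully open); "grasp_force": force on a finger pad.
Only numpy, scipy, OpenCV 4.12 (cv2) and the standard library are available. Lean on these libraries where they do the work, as an engineer would, in place of code of your own. Each camera call takes 0.05 s, during which the arm holds its last target. There are 200 camera calls.

## Task

Open the sprung gate of the bench guard by the black knob of its bolt: the bolt sags behind the bent-up lip of the keeper, so lift it over the lip while you pull it back out of the keeper, then draw the gate towards you until its free edge stands about 7 cm open. Finish while still gripping the knob and holding the gate ajar against its spring with the bolt drawn back: do not let go. Leave everything else on the bench where it is.

Things in the scene. Friction and masses are not known exactly. Their poses are not given: they have to be found in the camera images.
- bolt_knob (a point): Centre of the bolt's knob: upright black cylinder, 18 mm diameter, 36 mm tall (half above this point), on a 10 mm stem up from the rod. Nearest parts below are the two guides' tops, 36 mm below this point (bolt down). Site axes turn with the gate: +y along the rod in the direction it is drawn (keeper to hinge), +z up, +x square to the gate, into the guard (it opens to -x, the robot's side).
- bolt: Loose barrel bolt, about 0.16 kg: 12 mm steel rod, 192 mm long, level along the top of the gate in two tall loop guides, with the knob on it and a downward tooth (7 x 10 mm, 12.5 mm below the rod) near its nose. It sags to the bottom of its guides and does not turn. Origin on the rod's axis, 66 mm below the knob's centre.
- bolt_nose (a point): End of the bolt rod that sits in the keeper, on the rod's axis, 92 mm from the knob's axis. The tooth's centre is 15 mm back from here towards the knob.
- bolt_draw (a joint): How far the bolt is drawn along its rod, m: 0 = home in the keeper, 0.045 = fully back (stop). Starts at 0 to 0.005. Unless lifted, its tooth meets the keeper's lip at about 0.006; the nose is clear of the keeper from 0.034 on. About 1 N of friction, no spring: it stays where it is put.
- bolt_lift (a joint): How far the bolt is lifted in its guides, m: 0 = sagging at the bottom, 0.020 = against the top of the guides (stop). The tooth passes over the keeper's lip only above about 0.011. The bolt falls back when let go.
- keeper_lip (a point): Middle of the top edge of the lip bent up across the mouth of the keeper: a steel channel on top of the latch post, 28 mm wide, 40 mm long, open at the top and, above the lip, towards the gate. Its cheek on the robot's side is 55 mm tall and holds the bolt, so the gate cannot open; the far cheek is 26 mm tall.
- keeper: The keeper, fixed to the guard. Its origin and axes are the guard's: on the bench, under the middle of the shut gate.
- gate (a joint): Opening angle of the gate, rad: 0 = shut, grows as the free edge swings out to the robot's side (clockwise seen from above), stop at 1.2. A hinge spring always shuts it: about 0.5 N m when shut, 0.65 N m at 0.28 rad (about 4 N at the knob with the bolt drawn). At 0.28 rad the free edge stands 70 mm from where it was shut.
- gate_hinge (a point): Point on the gate's vertical hinge axis at the height of the gate's top (150 mm above the bench), 200 mm from the knob's axis when the bolt is home and 155 mm when it is fully drawn.
- gate_edge (a point): Top of the gate's free vertical edge, 252 mm from the hinge axis, 150 mm above the bench. The gate's underside is 48 mm above the bench, so it swings over the tools that lie in front of it.
- guard: The open-topped bench guard of aluminium posts and clear panels, 350 mm wide, about 240 mm deep, 150 mm high, fixed to the bench; the gate is its robot-side wall. Origin on the bench under the middle of the shut gate; +x into the guard away from the robot, +y from the latch post towards the hinge post.
- diecast_box: Aluminium box 50 x 90 x 28 mm lying loose inside the guard; leave alone. Origin under its centre.
- multimeter: Handheld meter lying on the bench, 150 x 78 x 34 mm; leave alone. Origin under its centre.
- screwdriver: Screwdriver lying on the bench (under 40 mm high); leave alone.
- mug: White mug standing on the bench, 80 mm wide, 92 mm tall; leave alone. Origin under its centre.
- parts_jar: Glass jar, 60 mm wide, 70 mm tall; leave alone. Origin under its centre.
- wrench: Wrench lying on the bench (under 20 mm high); leave alone.
- attenuator: Standing steel cylinder, 32 mm wide, 86 mm tall; leave alone. Origin under its centre.

How it is judged:
By the outcome, as a careful person would: the job done as asked, in the order asked, and still so for the second after the job is handed in, while the arm keeps its last pose, push and grip.
It also fails if it takes over 29 s, if anything falls off the work surface, if the arm or the gripper's body presses on something with over 40 N, if the wrist force passes 120 N, or if a joint passes its speed limit or range.

## Working session

There is one attempt and no reset: what is moved stays moved. The work goes in short steps, Python scripts to look and compute and a tool call to move; the robot and the scene stay as the last step left them, time stands still between calls to the robot, and variables do not carry over. Pictures are saved under pics/ and viewed, at most 10 in all, crops included, and the job is handed in when it is done.

Besides the shell and the picture viewer there is one more tool, called after "Request:" as name(argument=value, ...), one argument or row to a line, values as JSON. jog_arm: Moves the arm, as the interface text tells. Its arguments: {"type":"object","properties":{"grip":{"type":"array","items":{"type":"number"}},"linear":{"type":"array","items":{"type":"array","items":{"type":"number"}}},"twist":{"type":"array","items":{"type":"number"}},"grip_force":{"type":"number"}},"required":["grip","linear","twist"]}

```bash
mkdir -p pics; ls; python3 - <<'E'
from cell import bot, viewer, silhouettes, pinpoint
import cv2,numpy as np
s=bot.get_state();print({k:np.round(v,3).tolist() for k,v in s.items()})
a={}
for c in ("scene","top"):
    im,d=viewer.get_image(c);a[c]=im
    for n in ("bolt_knob","bolt_nose","keeper_lip","gate_hinge","gate_edge","guard","mug","parts_jar","attenuator","multimeter"):
        r=pinpoint(c,n);print(c,n,[(np.round(x["location"],4).tolist(),round(x["confidence"],2)) for x in r[:2]])
    cv2.imwrite(f"pics/{c}0.png",im[:,:,::-1])
E
```

```text
pics
{'clock': 0.0, 'joint_positions': [-1.399, 0.384, 0.044, 1.6, -0.018, 1.161, -0.05], 'joint_vel': [-0.001, -0.002, 0.001, 0.001, -0.0, 0.0, -0.001], 'effort': [0.0, -43.345, 1.024, -24.951, 0.011, 0.011, 0.0], 'position': [0.173, 0.626, 0.23], 'ee_rot': [0.134, 0.991, -0.001, -0.0], 'force': [0.397, 0.756, 0.19], 'ft_torque': [-0.047, 0.014, 0.013], 'grasp_force': 0.0, 'grip_width': 0.997}
scene bolt_knob [([0.5883, -0.0392, 0.2398], 0.62), ([0.4279, 0.2905, -0.0007], 0.57)]
scene bolt_nose [([0.5842, -0.1347, 0.1772], 0.97)]
scene keeper_lip [([0.586, -0.1058, 0.1698], 0.82)]
scene gate_hinge [([0.5808, 0.16, 0.1468], 0.69), ([0.394, -0.2281, -0.0011], 0.64)]
scene gate_edge [([0.583, -0.0937, 0.1477], 0.86)]
scene guard [([0.5881, 0.0256, 0.0001], 0.65)]
scene mug [([0.4498, -0.3794, -0.0002], 0.68)]
scene parts_jar [([0.3941, -0.2262, -0.0035], 0.92)]
scene attenuator [([0.4503, 0.3911, 0.0045], 0.64)]
scene multimeter [([0.4262, 0.2903, 0.0008], 0.95)]
top bolt_knob [([0.5844, -0.0413, 0.2366], 0.91), ([0.5765, 0.157, 0.1509], 0.64)]
top bolt_nose [([0.5876, -0.1327, 0.1734], 0.74)]
top keeper_lip [([0.586, -0.106, 0.1668], 0.64)]
top gate_hinge [([0.5787, 0.1549, 0.152], 0.79)]
top gate_edge [([0.5863, -0.0925, 0.1498], 0.79), ([0.5849, 0.0256, -0.0006], 0.4)]
top guard [([0.5838, 0.029, 0.0019], 0.68)]
top mug [([0.4484, -0.3786, -0.0029], 0.74)]
top parts_jar [([0.4312, -0.0473, -0.0024], 0.21)]
top attenuator [([0.4465, 0.3927, -0.0023], 0.48), ([0.5841, -0.1024, 0.1693], 0.28)]
top multimeter [([0.4324, 0.298, -0.0018], 0.9)]
```

View pics/scene0.png

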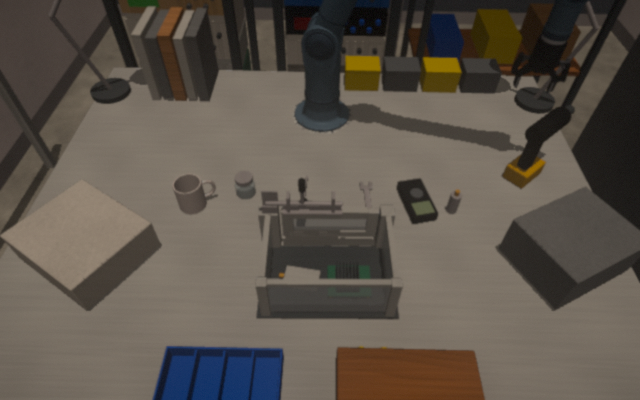

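View pics/top0.png

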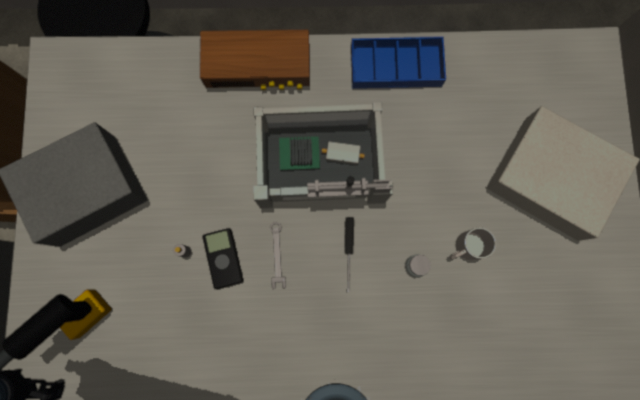

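The scene view shows the knob at (302,188) and the top view at (350,182). Both agree with the networks: knob at about (0.586, -0.040, 0.238), gate yaw about 0.02 rad. I'll grip with the tool's y square to the gate, and go above the knob first.

Request:
jog_arm(
  grip=[1,1,1,1,1],
  linear=[
    [-0.035,-0.033,-0.015],
    [-0.07,-0.065,-0.03],
    [-0.106,-0.098,-0.045],
    [-0.142,-0.131,-0.06],
    [-0.177,-0.164,-0.07],
  ],
  twist=[0.12,0.24,0.36,0.48,0.6],
)

```text
clock: 1.6
position: [0.3005, 0.4212, 0.3023]
ee_rot: [0.423, 0.906, 0.001, -0.0]
force: [1.1, 0.6, -0.5]
grip_width: 1.0
grasp_force: 0.0
```

```bash
cat > h.py <<'E'
from cell import bot, viewer, silhouettes, pinpoint
import numpy as np
from scipy.spatial.transform import Rotation as R
def to(p,yaw,verbose=True):
    "shift in tool axes and twist to bring TCP to p with tool y at world yaw"
    s=bot.get_state();r=R.from_quat(s["ee_rot"]);M=r.as_matrix()
    cur=np.arctan2(M[1,1],M[0,1])
    print("t",round(s["clock"],2),"pos",np.round(s["position"],4),"yaw",round(cur,3),"z",np.round(M[:,2],3),"F",np.round(s["force"],1),"grip",round(s["grip_width"],3),round(s["grasp_force"],1),"q",np.round(s["joint_positions"],2))
    print("lin",np.round(M.T@(np.array(p)-s["position"]),4),"twist",round(cur-yaw,3))
E
python3 -c "
from h import *
to([.585,-.040,.30],.023)"
```

```text
t 1.6 pos [0.3005 0.4212 0.3023] yaw 0.696 z [ 0.001  0.002 -1.   ] F [ 1.1  0.6 -0.5] grip 1.0 0.0 q [-1.24  0.07  0.22  1.84 -0.02  1.24 -0.32]
lin [-0.5363 -0.0776  0.0017] twist 0.673
```

Request:
jog_arm(
  grip=[1,1,1,1,1],
  linear=[
    [-0.048,-0.007,0],
    [-0.096,-0.014,0],
    [-0.144,-0.021,0],
    [-0.192,-0.028,0],
    [-0.24,-0.035,0],
  ],
  twist=[0.12,0.24,0.36,0.48,0.6],
)

```text
clock: 2.1
position: [0.4282, 0.2147, 0.3014]
ee_rot: [0.672, 0.74, 0.001, -0.0]
force: [0.6, 1.1, 1.6]
grip_width: 0.999
grasp_force: 0.0
```

```bash
python3 -c "
from h import *
to([.585,-.040,.30],.023)"
```

```text
t 2.1 pos [0.4282 0.2147 0.3014] yaw 0.096 z [ 0.001  0.001 -1.   ] F [0.6 1.1 1.6] grip 0.999 0.0 q [-1.01 -0.02  0.45  1.93  0.01  1.23 -0.46]
lin [-0.2686  0.1316  0.0012] twist 0.073
```

Request:
jog_arm(
  grip=[1,1,1,1,1],
  linear=[
    [-0.043,0.021,0],
    [-0.086,0.042,0],
    [-0.129,0.063,0],
    [-0.172,0.084,0],
    [-0.215,0.105,0],
  ],
  twist=[0.02,0.04,0.06,0.073,0.073],
)

```text
clock: 2.6
position: [0.5544, 0.0116, 0.3015]
ee_rot: [0.697, 0.717, 0.001, 0.0]
force: [0.7, 0.4, -0.2]
grip_width: 0.999
grasp_force: 0.0
```

Request:
jog_arm(
  grip=[1,1,1,1],
  linear=[
    [-0.027,0.013,0],
    [-0.054,0.026,0],
    [-0.054,0.026,0],
    [-0.054,0.026,0],
  ],
  twist=[0,0,0,0],
)

```text
clock: 3.0
position: [0.5811, -0.0408, 0.3009]
ee_rot: [0.698, 0.716, -0.0, -0.0]
force: [0.8, 0.3, 0.2]
grip_width: 1.0
grasp_force: 0.0
```

```bash
python3 - <<'E'
from h import *
import cv2
to([.585,-.040,.219],.023)
for c in ("wrist","top","scene"):
    im,d=viewer.get_image(c)
    if c=="wrist": cv2.imwrite("pics/w1.png",im[:,:,::-1])
    for n in ("bolt_knob","bolt_nose","gate_hinge","gate_edge","keeper_lip"):
        r=pinpoint(c,n);print(c,n,[(np.round(x["location"],4).tolist(),round(x["confidence"],2)) for x in r[:1]])
E
```

```text
t 3.0 pos [ 0.5811 -0.0408  0.3009] yaw 0.026 z [-0.  0. -1.] F [0.8 0.3 0.2] grip 1.0 0.0 q [-0.63  0.24  0.74  1.71 -0.17  1.26  0.18]
lin [0.0007 0.004  0.0819] twist 0.003
wrist bolt_knob [([0.584, -0.0434, 0.2419], 0.84)]
wrist bolt_nose [([0.3949, -0.2235, 0.0036], 0.65)]
wrist gate_hinge []
wrist gate_edge [([0.5893, -0.096, 0.1479], 0.81)]
wrist keeper_lip [([0.5862, -0.1047, 0.1666], 0.97)]
top bolt_knob []
top bolt_nose []
top gate_hinge [([0.4486, 0.3918, -0.0027], 0.17)]
top gate_edge [([0.5769, 0.1603, 0.1493], 0.34)]
top keeper_lip [([0.5848, -0.1063, 0.1675], 0.58)]
scene bolt_knob [([0.5884, -0.0397, 0.2401], 0.81)]
scene bolt_nose [([0.5838, -0.1367, 0.177], 0.78)]
scene gate_hinge [([0.5782, 0.1597, 0.1463], 0.84)]
scene gate_edge [([0.5832, -0.093, 0.1463], 0.76)]
scene keeper_lip [([0.5861, -0.1057, 0.167], 0.66)]
```

View pics/w1.png

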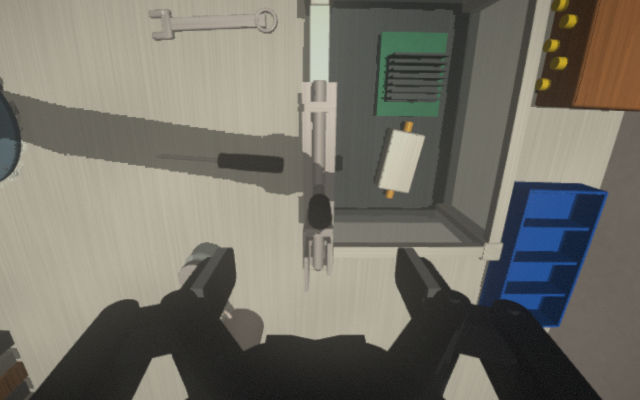

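The wrist view shows the knob at (319,210), centred between the fingers (midpoint about column 316). The bolt and keeper run along the image columns. I'll descend straight onto the knob.

Request:
jog_arm(
  grip=[1,1,1,1],
  linear=[
    [0,0.003,0.04],
    [0,0.003,0.07],
    [0,0.003,0.081],
    [0,0.003,0.081],
  ],
  twist=[0,0,0,0],
)

```text
clock: 4.3
position: [0.5827, -0.0399, 0.2182]
ee_rot: [0.697, 0.717, -0.002, -0.001]
force: [0.1, -0.2, 0.5]
grip_width: 1.0
grasp_force: 0.0
```

Request:
jog_arm(
  grip=[0,0,0,0,0],
  linear=[
    [0,0,0],
    [0,0,0],
    [0,0,0],
    [0,0,0],
    [0,0,0],
  ],
  twist=[0,0,0,0,0],
  grip_force=50,
)

```text
clock: 4.8
position: [0.5845, -0.04, 0.2209]
ee_rot: [0.697, 0.717, 0.001, 0.0]
force: [-1.4, 0.2, 1.3]
grip_width: 0.198
grasp_force: 48.6
```

Request:
jog_arm(
  grip=[0,0,0,0,0],
  linear=[
    [0,0,0],
    [0,0,0],
    [0,0,0],
    [0,0,0],
    [0,0,0],
  ],
  twist=[0,0,0,0,0],
)

```text
clock: 5.3
position: [0.5846, -0.04, 0.2209]
ee_rot: [0.697, 0.717, 0.0, 0.0]
force: [-1.5, 0.5, 5.4]
grip_width: 0.195
grasp_force: 48.6
```

```bash
python3 - <<'E'
from h import *
import cv2
to([.584,-.041,.22],.023)
im,d=viewer.get_image("wrist");cv2.imwrite("pics/w2.png",im[:,:,::-1])
E
```

```text
t 5.3 pos [ 0.5846 -0.04    0.2209] yaw 0.028 z [ 0.001  0.    -1.   ] F [-1.5  0.5  5.4] grip 0.195 48.6 q [-0.59  0.32  0.71  1.8  -0.24  1.11  0.23]
lin [-0.001  -0.0006  0.0009] twist 0.005
```

View pics/w2.png

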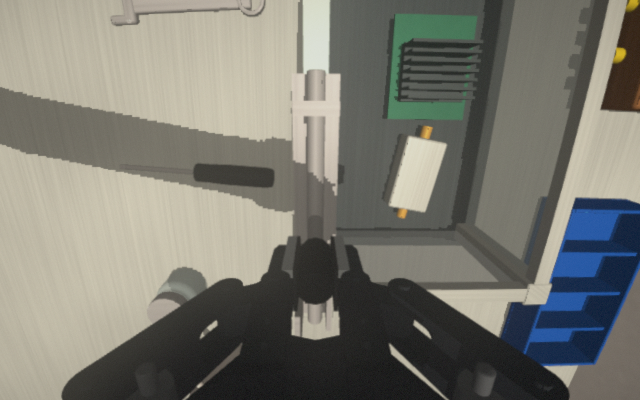

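The knob sits in the pads at (315,270), held at 48.6 N, with the bolt still down. I'll lift it next.

Request:
jog_arm(
  grip=[0,0,0,0,0],
  linear=[
    [0,0,-0.005],
    [0,0,-0.01],
    [0,0,-0.015],
    [0,0,-0.016],
    [0,0,-0.016],
  ],
  twist=[0,0,0,0,0],
)

```text
clock: 5.85
position: [0.5843, -0.04, 0.2362]
ee_rot: [0.697, 0.717, 0.0, 0.0]
force: [1.7, -0.2, -1.8]
grip_width: 0.198
grasp_force: 48.8
```

```bash
python3 - <<'E'
from h import *
import cv2
to([.584,-.041,.237],.023)
im,d=viewer.get_image("scene");K=im[150:250,230:370];cv2.imwrite("pics/s2.png",cv2.resize(K,None,fx=5,fy=5,interpolation=cv2.INTER_CUBIC)[:,:,::-1])
for n in ("bolt_nose","bolt_knob"): print(n,[np.round(x["location"],4).tolist() for x in pinpoint("scene",n)[:1]])
E
```

```text
t 5.85 pos [ 0.5843 -0.04    0.2362] yaw 0.028 z [ 0.001  0.    -1.   ] F [ 1.7 -0.2 -1.8] grip 0.198 48.8 q [-0.6   0.31  0.72  1.78 -0.22  1.14  0.22]
lin [-0.001  -0.0003 -0.0008] twist 0.005
bolt_nose [[0.5841, -0.137, 0.192]]
bolt_knob [[0.5886, -0.0376, 0.2554]]
```

View pics/s2.png

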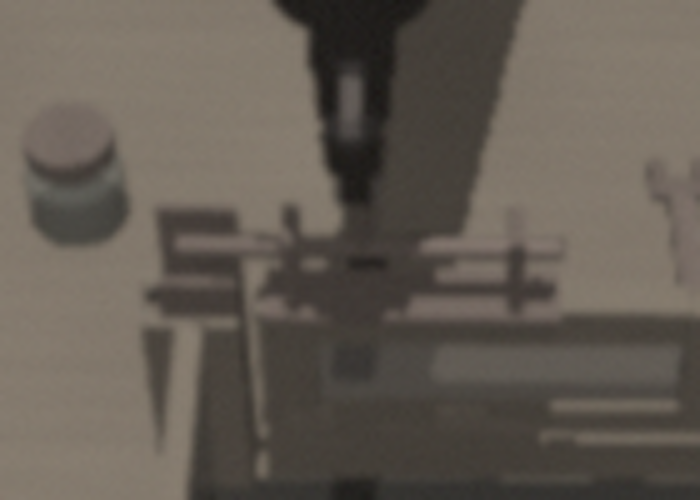

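The bolt has risen 15 mm (nose at z 0.177 → 0.192). Now I'll draw it back along the rod.

Request:
jog_arm(
  grip=[0,0,0,0,0],
  linear=[
    [0.01,0,0],
    [0.02,0,0],
    [0.03,0,0],
    [0.038,0,0],
    [0.04,0,0],
  ],
  twist=[0,0,0,0,0],
)

```text
clock: 6.5
position: [0.5833, 0.0022, 0.2359]
ee_rot: [0.696, 0.718, 0.0, 0.0]
force: [2.4, -1.1, -1.8]
grip_width: 0.197
grasp_force: 48.9
```

Request:
jog_arm(
  grip=[0,0],
  linear=[
    [0,0,0],
    [0,0,0],
  ],
  twist=[0,0],
)

```text
clock: 6.7
position: [0.5832, 0.0011, 0.236]
ee_rot: [0.697, 0.717, 0.001, -0.0]
force: [3.2, 0.8, -2.2]
grip_width: 0.2
grasp_force: 48.8
```

```bash
python3 - <<'E'
from h import *
to([.584,-.001,.237],.023)
for c in ("scene","top"):
  viewer.get_image(c)
  for n in ("bolt_nose","bolt_knob","gate_hinge","gate_edge","keeper_lip","guard"): print(c,n,[(np.round(x["location"],4).tolist(),round(x["confidence"],2)) for x in pinpoint(c,n)[:1]])
E
```

```text
t 6.7 pos [0.5832 0.0011 0.236 ] yaw 0.029 z [ 0.     0.001 -1.   ] F [ 3.2  0.8 -2.2] grip 0.2 48.8 q [-0.66  0.3   0.7   1.79 -0.21  1.13  0.14]
lin [-0.0021  0.0007 -0.001 ] twist 0.006
scene bolt_nose [([0.5833, -0.0965, 0.1896], 0.79)]
scene bolt_knob [([0.5865, 0.004, 0.2532], 0.94)]
scene gate_hinge [([0.5791, 0.1607, 0.1461], 0.66)]
scene gate_edge [([0.5859, 0.0266, 0.002], 0.74)]
scene keeper_lip [([0.5885, -0.1049, 0.1644], 0.8)]
scene guard [([0.5853, 0.0269, 0.0008], 0.84)]
top bolt_nose [([0.5847, -0.1047, 0.166], 0.56)]
top bolt_knob []
top gate_hinge [([0.3948, -0.2291, 0.002], 0.71)]
top gate_edge [([0.5837, -0.0915, 0.1524], 0.78)]
top keeper_lip [([0.5851, -0.1053, 0.1649], 0.81)]
top guard [([0.5848, 0.0261, -0.0008], 0.83)]
```

```bash
python3 - <<'E'
import numpy as np
H=np.array([.5792,.1588]);P=np.array([.5832,.0011]);y=.029
ex=np.array([-np.sin(y),np.cos(y)]);ey=np.array([np.cos(y),np.sin(y)])
for t in np.arange(1,11)*.028:
    c,s=np.cos(t),np.sin(t);v=P-H;Q=H+[c*v[0]+s*v[1],-s*v[0]+c*v[1]]
    print(round(t,3),np.round(Q,4),np.round([(Q-P)@ex,(Q-P)@ey],4))
E
```

```text
0.028 [0.5788 0.001 ] [ 0.0001 -0.0044]
0.056 [0.5744 0.0011] [ 0.0003 -0.0088]
0.084 [0.57   0.0013] [ 0.0006 -0.0132]
0.112 [0.5655 0.0016] [ 0.0011 -0.0176]
0.14 [0.5612 0.0021] [ 0.0016 -0.022 ]
0.168 [0.5568 0.0027] [ 0.0023 -0.0264]
0.196 [0.5524 0.0033] [ 0.0031 -0.0307]
0.224 [0.5481 0.0042] [ 0.0041 -0.035 ]
0.252 [0.5438 0.0051] [ 0.0051 -0.0393]
0.28 [0.5395 0.0061] [ 0.0063 -0.0436]
```

Request:
jog_arm(
  grip=[0,0,0,0,0],
  linear=[
    [0.0,-0.004,0],
    [0.0,-0.009,0],
    [0.001,-0.013,0],
    [0.001,-0.018,0],
    [0.002,-0.022,0],
  ],
  twist=[0.03,0.06,0.08,0.11,0.14],
  grip_force=60,
)

```text
clock: 7.9
position: [0.5609, 0.0006, 0.2362]
ee_rot: [0.746, 0.666, -0.0, 0.001]
force: [3.2, -0.9, -0.9]
grip_width: 0.194
grasp_force: 58.5
```

```bash
python3 -c "
from h import *
to([.5395,.0061,.236],.029-.28)"
```

```text
t 7.9 pos [0.5609 0.0006 0.2362] yaw -0.114 z [ 0.001 -0.001 -1.   ] F [ 3.2 -0.9 -0.9] grip 0.194 58.5 q [-0.71  0.25  0.74  1.84 -0.19  1.12 -0.02]
lin [ 0.0031 -0.0219  0.0002] twist 0.137
```

Request:
jog_arm(
  grip=[0,0,0,0,0],
  linear=[
    [0.0,-0.004,0],
    [0.001,-0.009,0],
    [0.001,-0.013,0],
    [0.002,-0.018,0],
    [0.003,-0.022,0],
  ],
  twist=[0.03,0.06,0.08,0.11,0.14],
)

```text
clock: 8.4
position: [0.5394, 0.0051, 0.2363]
ee_rot: [0.791, 0.612, -0.0, 0.001]
force: [3.3, -1.5, -2.1]
grip_width: 0.192
grasp_force: 58.6
```

Request:
jog_arm(
  grip=[0,0,0],
  linear=[
    [0,0,0],
    [0,0,0],
    [0,0,0],
  ],
  twist=[0,0,0],
)

```text
clock: 8.7
position: [0.5397, 0.0061, 0.2361]
ee_rot: [0.79, 0.613, -0.0, 0.0]
force: [4.0, -2.1, -0.4]
grip_width: 0.196
grasp_force: 58.6
```

```bash
python3 - <<'E'
from h import *
import cv2
to([.5395,.0061,.236],.029-.28)
for c in ("scene","top","wrist"):
  im,_=viewer.get_image(c);cv2.imwrite(f"pics/{c}3.png",im[:,:,::-1])
  for n in ("bolt_nose","bolt_knob","gate_hinge","gate_edge"): print(c,n,[(np.round(x["location"],4).tolist(),round(x["confidence"],2)) for x in pinpoint(c,n)[:1]])
E
```

```text
t 8.7 pos [0.5397 0.0061 0.2361] yaw -0.252 z [ 0.001 -0.001 -1.   ] F [ 4.  -2.1 -0.4] grip 0.196 58.6 q [-0.76  0.2   0.76  1.89 -0.15  1.11 -0.19]
lin [-0.0001 -0.0002  0.0001] twist -0.001
scene bolt_nose [([0.5176, -0.0866, 0.195], 0.7)]
scene bolt_knob [([0.5403, 0.0064, 0.2534], 0.81)]
scene gate_hinge [([0.5791, 0.1609, 0.1467], 0.67)]
scene gate_edge [([0.5124, -0.0832, 0.1488], 0.8)]
top bolt_nose [([0.5162, -0.0867, 0.1866], 0.72)]
top bolt_knob []
top gate_hinge [([0.58, 0.1566, 0.1526], 0.58)]
top gate_edge [([0.5112, -0.0851, 0.15], 0.62)]
wrist bolt_nose [([0.5155, -0.0819, 0.1901], 0.97)]
wrist bolt_knob [([0.5415, 0.0053, 0.2587], 0.68)]
wrist gate_hinge []
wrist gate_edge [([0.583, 0.0237, -0.0019], 0.43)]
```

View pics/wrist3.png

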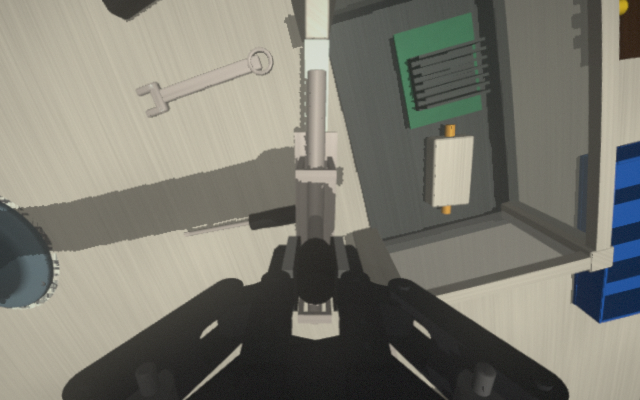

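View pics/scene3.png

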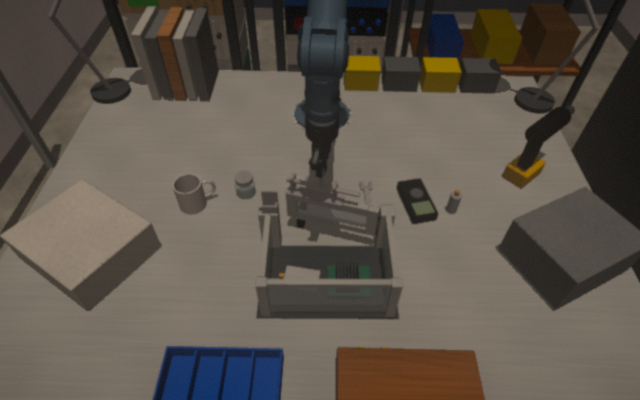

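The wrist view shows the knob still in the pads at (315,270), with the gate swung clear of the guard. The scene view shows the gate ajar and the jar, mug, meter and tools where they were. The gate edge has moved about 7 cm and the bolt is drawn about 42 mm, so I'm handing in.

```bash
python3 -c "
from h import *
to([.5395,.0061,.236],-.251)
print(bot.sign_off())"
```

```text
t 9.45 pos [0.5395 0.0068 0.236 ] yaw -0.252 z [ 0. -0. -1.] F [ 4.5 -1.7 -0.6] grip 0.195 58.6 q [-0.76  0.2   0.76  1.89 -0.16  1.11 -0.19]
lin [-0.0007  0.0001  0.    ] twist -0.001
the job is handed in; nothing more can be done
None
```

I lifted the bolt over the lip, drew it back about 42 mm and pulled the gate about 7 cm open; the arm still grips the knob and holds the gate there, and I handed the job in at 9.45 s.

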